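# Pin the cover of the loaded coil test jig

### The job

One of the two blue test jigs has a copper coil in the window of its cover. Take the red-headed locating pin from the grey rack and lock that jig's cover with it: lower the pin through the brass funnel into the hidden hole below before letting go, and leave it upright and fully home. Leave the blue-headed pin in the rack.

Things in the scene. Friction and masses are not known exactly. Their poses are not given: they have to be found in the camera images.
- red_pin: Locating pin, upright in one rack hole, about 80 g: steel shank 12 mm across, 55 mm long, tapered tip; above it a round red head 30 mm across, 44 mm tall (99 mm overall). Origin at the tip (lower end), z up along the pin. Grip the head about 87 mm above the origin, so the fingertips clear the funnel's rim when the pin is home.
- blue_pin: The same pin with a blue head, in the rack's other hole: a bystander that must stay there. Origin at its tip, z up.
- pin_rack: Fixed grey block, 150 (x) by 50 (y) by 62 mm tall; origin at the centre of its underside. Two 16 mm through holes on its x axis, 45 mm either side of the middle. Each pin hangs in its hole with the head's underside on the block's top; lift it straight up over 55 mm to free it. Gripping along the rack's y axis clears the other pin.
- coil_jig_mouth (a point): Rim centre, z up, of the 14 mm tall brass funnel on the fixed jig with the coil (130 x 90 mm, cover top 60 mm, rim 74 mm above the table; window 63 mm along +x from here). Inside 46 mm wide at the rim, 24 mm at the bottom; below it on the same vertical axis 24 mm cover hole, 26 mm base hole. Home: head in the funnel, tip about 65 mm below the rim. An identical jig without a coil is a bystander.

How it is judged:
By the outcome, as a careful person would: the job done as asked, in the order asked, and still so for the second after the job is handed in, with the robot touching nothing.
It also fails if it takes over 34 s, if anything falls off the work surface, if the arm or the gripper's body presses on something with over 40 N, if the wrist force passes 120 N, or if a joint passes its speed limit or range.

### The arm

A 6-joint arm with a two-finger parallel gripper is mounted at the origin on the work surface. World frame = base frame: x ahead of the robot, y to its left, z up, the work surface at z = 0. Lengths are in m, angles in rad, forces in N, time in s.
With the tool pointing down it reaches from about 0.3 to 0.85 m from the base axis. Payload 4.2 kg.
Tool frame: the origin (TCP) lies midway between the tips of the shut fingers; the grasp point (between the pads) lies 19 mm behind it; z points along the fingers, y is the line along which they close (so a half turn about z gives the same grasp; the last joint's range is limited). The gripper opens to 91 mm and grips with 3 to 60 N. Pads are 32 mm wide; open, the fingers measure 118 mm over their backs; the gripper's body (76 mm by 178 mm) begins 60 mm behind the grasp point.
Start: joints at [1.098, 0.32, 1.565, -0, 1.257, -0.02], TCP at [0.252, 0.517, 0.186] pointing down, gripper open.
Joint ranges: [-3.11, 3.11], [-0.84, 2.01], [0.21, 2.61], [-1.34, 4.49], [0.05, 2.63], [-2.56, 2.56]. Speed limits (rad/s): [2.57, 2.57, 3.14, 3.14, 3.14, 3.14].

### API

Orientations are given as a 3x3 rotation matrix whose columns are the frame's x, y, z axes.
In Python, from rig import monitor, cams, env, models gives the robot as it stands.
- The arm moves only by the shell command python3 -m inch 'ROWS' [FORCE]. ROWS is JSON, one flat list of numbers, 7 for each row, row after row: the opening, from 0 (shut) to 1 (fully open), then the shift along the world's x, y, z in m, then the turn, a rotation vector about the world's x, y, z in rad. A call has 1 to 20 rows; each row is the pose to reach, as a shift and turn from the pose commanded when the call began; what a row does not reach only later rows make up. A row lasts 1/8 s, in which the tool goes at most 62.5 mm and 10.7 degrees, less where a joint would pass 70% of its speed; a pose out of reach is approached as far as the arm can. A call with a gripper value outside its range is refused whole. The fingers move at their own pace and stop on an object; FORCE is the grip in N (left out, the last holds). Time passes only in rows, so rows that repeat a pose let the fingers close. It gives the time, the measured TCP pose, the force, the opening and the grip force at its end, in the units of the state.
- monitor.get_state(): the state, without advancing time (a new reading comes with each control period).
- cams.capture(name): name is "side" or "top" or "wrist"; returns a dict with "color" (480x640x3 uint8, red, green, blue), "depth" (480x640 float32, m along the optical axis (not along the pixel's ray), 0 where there is no reading), "camera_matrix" (3x3 intrinsics, pixels), "dist" ([k1, k2, p1, p2, k3] as OpenCV has them; the pictures are not rectified), "R" (3x3) and "t" (3): a world point X has camera coordinates R X + t. Camera axes: x right, y down, z forward; pixel columns grow to the right and rows downward; lengths in m; the calibration is good to about 2 mm. A picture is of the moment at which its call begins.
- env.close_job(): hands the job in; it is judged then, once.
Trained networks look in a picture, given as the dict that the camera call returned (one of the last four; its "shot" number tells which), for a name from the list of things; names that differ only in an ending like _2 or _b are one class to them, and where a whole thing is asked for, a point or a joint stands for the part that bears it (a point fixed in the world has none). Each returns a list of dicts, best first, with "conf" (0 to 1); they miss things now and then, are a little off and sometimes report something else, mostly with a low value. They report only what shows in the picture. A call takes as long as a camera call.
- models.find_in(picture, name): "location" ([column, row] in pixels, amid what is visible of it).
The state is a dict: "time": time; "q": joint angles; "qvel": joint speeds; "joint_efforts": joint torques, N m; "ee_pos": TCP position; "ee_rot": TCP orientation; "ft_force": force on the tool from outside, world axes, zero at the start; "moment": the same for the moment, N m; "grip_width": finger opening in m; "grasp_force": force on a finger pad.
Only numpy, scipy, OpenCV 4.12 (cv2) and the standard library are available. Lean on these libraries where they do the work, as an engineer would, in place of code of your own. Each camera call takes 0.05 s, during which the arm holds its last target. There are 200 camera calls.

## Working session

There is one attempt and no reset: what is moved stays moved. The work goes in short steps, Python scripts to look and compute and a shell command to move; the robot and the scene stay as the last step left them, time stands still between calls to the robot, and variables do not carry over. Pictures are saved under pics/ and viewed, at most 10 in all, crops included, and the job is handed in when it is done.

```bash
mkdir -p pics; cat > h.py <<'E'
import numpy as np, cv2
from rig import monitor, cams, env, models
def ray(p,uv):
    n=cv2.undistortPoints(np.array([[uv]],float),p["camera_matrix"],np.array(p["dist"]))[0,0]
    R=np.array(p["R"]);t=np.array(p["t"])
    return -R.T@t, R.T@np.array([n[0],n[1],1.])
def atz(p,uv,z):
    o,d=ray(p,uv); return o+d*(z-o[2])/d[2]
def atdepth(p,uv):
    o,d=ray(p,uv); u,v=int(round(uv[0])),int(round(uv[1]))
    w=p["depth"][max(v-2,0):v+3,max(u-2,0):u+3]; w=w[w>0]
    return o+d*np.median(w) if len(w) else None
def save(p,n): cv2.imwrite("pics/"+n,p["color"][:,:,::-1])
E
python3 - <<'E'
from h import *
np.set_printoptions(precision=4,suppress=True)
for c in ("top","side"):
    p=cams.capture(c); save(p,c+"0.png")
    for n in ("red_pin","blue_pin","pin_rack","coil_jig_mouth"):
        for r in models.find_in(p,n)[:3]: print(c,n,np.round(r["conf"],2),np.round(r["location"]),atdepth(p,r["location"]))
print(monitor.get_state()["time"])
E
```

```text
top red_pin 0.89 [458. 274.] [ 0.4507 -0.2543  0.1051]
top blue_pin 0.61 [454. 221.] [ 0.5392 -0.2586  0.1059]
top pin_rack 0.81 [442. 256.] [ 0.4909 -0.2427  0.061 ]
top coil_jig_mouth 0.61 [134. 288.] [0.4807 0.287  0.0591]
side red_pin 0.81 [350. 358.] [ 0.4454 -0.2639  0.1026]
side blue_pin 0.74 [408. 344.] [ 0.5395 -0.2817  0.103 ]
side blue_pin 0.45 [376. 381.] [ 0.484  -0.2842  0.0445]
side pin_rack 0.58 [378. 376.] [ 0.4857 -0.2852  0.0568]
side coil_jig_mouth 0.95 [247. 199.] [0.4696 0.2511 0.0561]
0.5
```

View pics/top0.png

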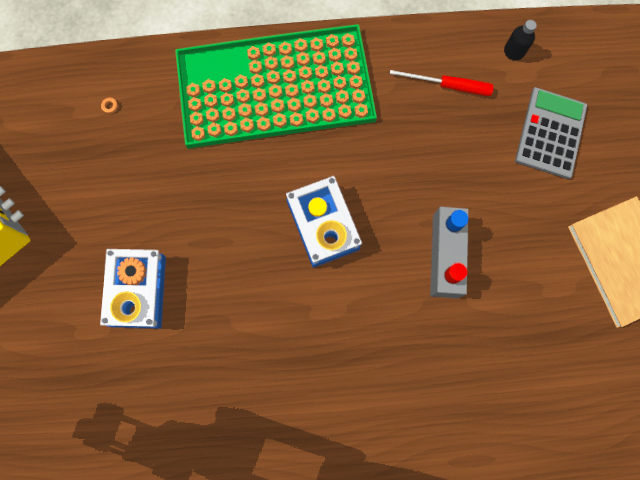

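View pics/side0.png

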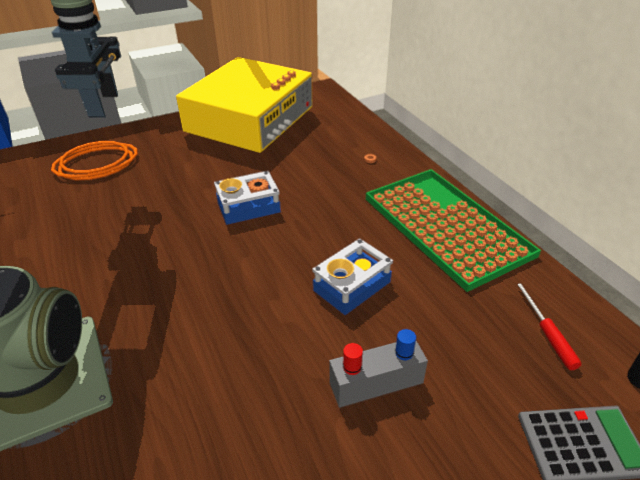

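The left jig has the coil (top view: coil at (130,270), its funnel at (126,307)). The middle jig has a yellow disc instead. The red pin is at (457,272) and the blue one at (458,220). I'll refine the positions from colour and depth.

```bash
python3 - <<'E'
from h import *
np.set_printoptions(precision=4,suppress=True)
def cloud(p):
    v,u=np.mgrid[0:480,0:640]
    n=cv2.undistortPoints(np.stack([u.ravel(),v.ravel()],1).astype(float)[:,None],p["camera_matrix"],np.array(p["dist"]))[:,0]
    c=np.c_[n,np.ones(len(n))]*p["depth"].ravel()[:,None]
    return ((c-np.array(p["t"]))@np.array(p["R"])).reshape(480,640,3)
for c in ("top","side"):
    p=cams.capture(c); X=cloud(p); h=cv2.cvtColor(p["color"],cv2.COLOR_RGB2HSV).astype(int)
    ok=p["depth"]>0
    def circ(m,n):
        m=m&ok
        cnt=np.argwhere(m)[:,::-1]
        if len(cnt)<5: print(c,n,"few");return
        (a,b),r=cv2.minEnclosingCircle(X[m][:,:2].astype(np.float32)); print(c,n,m.sum(),"mean",X[m].mean(0),"circ",a,b,r)
    near=lambda x,y,r:(np.hypot(X[...,0]-x,X[...,1]-y)<r)
    sat=h[...,1]>130
    circ(near(.45,-.255,.05)&(X[...,2]>.1)&sat&((h[...,0]<10)|(h[...,0]>170)),"red top")
    circ(near(.54,-.26,.05)&(X[...,2]>.1)&sat&(abs(h[...,0]-110)<15),"blue top")
    yel=near(.45,.28,.08)&(abs(h[...,0]-23)<6)&(h[...,1]>90)
    circ(yel&(X[...,2]>.069),"rim");circ(yel&(X[...,2]>.055),"funnel")
    # image-based: ellipse of yellow region+hole -> rim plane
    m=(yel).astype(np.uint8); cs,_=cv2.findContours(m,cv2.RETR_EXTERNAL,cv2.CHAIN_APPROX_NONE)
    k=max(cs,key=cv2.contourArea); P=np.array([atz(p,q[0],.074)[:2] for q in cv2.convexHull(k)],np.float32)
    print(c,"rim contour",cv2.minEnclosingCircle(P), cv2.fitEllipse(P)[0])
    coil=near(.5,.28,.09)&(abs(h[...,0]-12)<5)&(h[...,1]>110)&(X[...,2]>.02)&(X[...,2]<.07);circ(coil,"coil")
    rk=near(.49,-.255,.12)&(abs(X[...,2]-.062)<.004)&(h[...,1]<60)&ok
    print("rack",cv2.minAreaRect(X[rk][:,:2].astype(np.float32)))
s=monitor.get_state();print(s["time"],s["ee_pos"],s["ee_rot"],s["grip_width"])
E
```

```text
top red top 252 mean [ 0.4552 -0.2531  0.1058] circ 0.45588526129722595 -0.25331977009773254 0.015032590366899967
top blue top 253 mean [ 0.5434 -0.2674  0.1053] circ 0.54349285364151 -0.268039733171463 0.015578829683363438
top rim 299 mean [0.4503 0.3001 0.0724] circ 0.44890129566192627 0.29824090003967285 0.026652948930859566
top funnel 562 mean [0.4504 0.3008 0.0687] circ 0.47461187839508057 0.29500675201416016 0.05077154189348221
top rim contour ((0.44917985796928406, 0.29787781834602356), 0.026324382051825523) (0.44910141825675964, 0.29808273911476135)
top coil 491 mean [0.5101 0.2897 0.0587] circ 0.5118655562400818 0.2908603847026825 0.023945679888129234
rack ((0.49985480308532715, -0.2617301940917969), (0.05041433498263359, 0.15010124444961548), 80.87228393554688)
side red top 260 mean [ 0.4555 -0.2567  0.1051] circ 0.45617881417274475 -0.25560441613197327 0.015435226261615753
side blue top 245 mean [ 0.5436 -0.2712  0.1051] circ 0.5444422364234924 -0.26954761147499084 0.015901606529951096
side rim 109 mean [0.4516 0.3026 0.0721] circ 0.4492422044277191 0.29737526178359985 0.02821437641978264
side funnel 214 mean [0.4516 0.3058 0.0684] circ 0.45212966203689575 0.3077773451805115 0.03882068395614624
side rim contour ((0.45040765404701233, 0.2945999205112457), 0.028230952098965645) (0.4491245746612549, 0.2958044409751892)
side coil 190 mean [0.5114 0.2887 0.0585] circ 0.5188887119293213 0.3001382350921631 0.03599977120757103
rack ((0.5008814334869385, -0.26244980096817017), (0.05278245359659195, 0.15063250064849854), 80.78759765625)
0.6 [0.2516 0.5171 0.186 ] [[-0.8992  0.4375  0.0001]
 [ 0.4375  0.8992  0.0001]
 [-0.      0.0001 -1.    ]] 0.09079410509949942
```

Targets: red pin at (0.4557, −0.2545) with the rack yawed about −9.2°, and the mouth at (0.449, 0.297). I'll move above the pin first.

```bash
python3 -m inch '[1,0.02,-0.06,0.03,0,0,0.02, 1,0.035,-0.12,0.03,0,0,0.04, 1,0.05,-0.18,0.03,0,0,0.06, 1,0.065,-0.24,0.03,0,0,0.09, 1,0.08,-0.3,0.03,0,0,0.11, 1,0.095,-0.36,0.03,0,0,0.13, 1,0.11,-0.42,0.03,0,0,0.16, 1,0.126,-0.48,0.03,0,0,0.18, 1,0.142,-0.54,0.03,0,0,0.2, 1,0.157,-0.6,0.03,0,0,0.23, 1,0.173,-0.66,0.03,0,0,0.25, 1,0.19,-0.72,0.03,0,0,0.27, 1,0.204,-0.772,0.03,0,0,0.292, 1,0.204,-0.772,0.03,0,0,0.292, 1,0.204,-0.772,0.01,0,0,0.292, 1,0.204,-0.772,0.01,0,0,0.292]'
python3 - <<'E'
from h import *
p=cams.capture("wrist"); save(p,"w1.png")
for n in ("red_pin","blue_pin"):
    for r in models.find_in(p,n)[:2]: print(n,r["conf"],r["location"],atdepth(p,r["location"]),atz(p,r["location"],.1))
h=cv2.cvtColor(p["color"],cv2.COLOR_RGB2HSV).astype(int)
m=((h[...,0]<8)|(h[...,0]>172))&(h[...,1]>140)
v,u=np.nonzero(m); Q=[(a,b,atdepth(p,(a,b))) for a,b in zip(u,v)]
Q=np.array([q[2] for q in Q if q[2] is not None]); 
Q=Q[(abs(Q[:,2]-.106)<.004)&(np.hypot(Q[:,0]-.456,Q[:,1]+.254)<.04)]
print(len(Q),Q.mean(0),cv2.minEnclosingCircle(Q[:,:2].astype(np.float32)))
print(monitor.get_state()["q"])
E
```

```text
time: 2.6
ee_pos: [0.4543, -0.2535, 0.1948]
ee_rot: [[-0.987, 0.16, -0.003], [0.16, 0.987, 0.002], [0.003, 0.002, -1.0]]
ft_force: [0.2, -0.1, 0.0]
grip_width: 0.091
grasp_force: 0.0
red_pin 0.92 [315.5, 241.3] [ 0.45416764 -0.25528448  0.10764328] [ 0.45594141 -0.25560981  0.1       ]
blue_pin 0.72 [314.5, 347.7] [ 0.55228255 -0.27231279  0.10784622] [ 0.55678128 -0.27311154  0.1       ]
932 [ 0.45633893 -0.25558808  0.10731316] ((0.4569762051105499, -0.2556413412094116), 0.014742089435458183)
[-5.31221610e-01  2.28495039e-01  1.66523744e+00  2.11327336e-04
  1.24676988e+00 -1.94212612e+00]
```

View pics/w1.png

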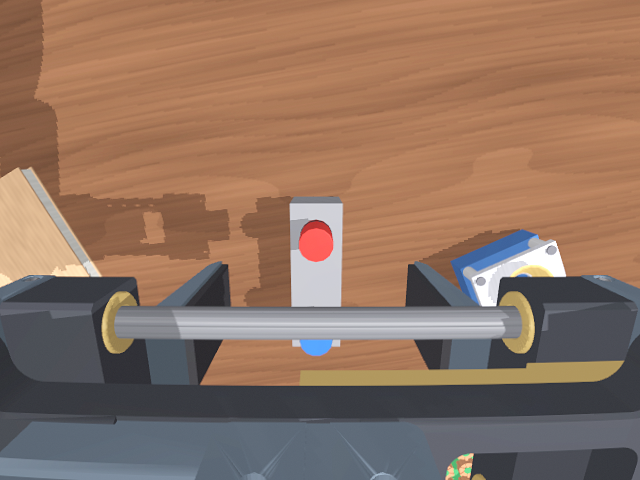

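The red head at (316,241) sits centred between the fingers and square to the rack. I'll descend and grip.

```bash
python3 -m inch '[1,0,0,-0.04,0,0,0, 1,0,0,-0.08,0,0,0, 1,0,0,-0.11,0,0,0, 1,0,0,-0.121,0,0,0, 1,0,0,-0.121,0,0,0, 0.25,0,0,-0.121,0,0,0, 0.25,0,0,-0.121,0,0,0, 0.25,0,0,-0.121,0,0,0, 0.25,0,0,-0.121,0,0,0, 0.25,0,0,-0.121,0,0,0, 0.25,0,0,-0.121,0,0,0, 0.25,0,0,-0.121,0,0,0]' 30
```

```text
time: 4.25
ee_pos: [0.4556, -0.2549, 0.0749]
ee_rot: [[-0.987, 0.16, -0.0], [0.16, 0.987, 0.0], [0.0, 0.0, -1.0]]
ft_force: [-0.2, 0.1, -0.0]
grip_width: 0.0278
grasp_force: 30.0
```

```bash
python3 -m inch '[0,0,0,0,0,0,0, 0,0,0,0.01,0,0,0, 0,0,0,0.03,0,0,0, 0,0,0,0.05,0,0,0, 0,0,0,0.07,0,0,0, 0,0,0,0.09,0,0,0, 0,0,0,0.11,0,0,0, 0,0,0,0.13,0,0,0, 0,0,0,0.15,0,0,0, 0,0,0,0.15,0,0,0, 0,0,0,0.15,0,0,0]' 40
python3 - <<'E'
from h import *
s=monitor.get_state();e=s["ee_pos"];print(e)
for c in ("side","top"):
    p=cams.capture(c)
    if c=="side":save(p,"s2.png")
    P,_=cv2.projectPoints(np.array([[e[0],e[1],e[2]],[e[0],e[1],e[2]-.068]]),cv2.Rodrigues(np.array(p["R"]))[0],np.array(p["t"]),p["camera_matrix"],np.array(p["dist"]));print(c,P[:,0])
    if c=="side":
        x,y=P[1,0].astype(int); k=p["color"][max(y-110,0):y+50,x-80:x+80]; cv2.imwrite("pics/s2c.png",cv2.resize(k[:,:,::-1],None,fx=3.5,fy=3.5,interpolation=cv2.INTER_CUBIC)); print(x-80,max(y-110,0))
E
```

```text
time: 5.62
ee_pos: [0.4551, -0.2547, 0.2244]
ee_rot: [[-0.987, 0.16, -0.001], [0.16, 0.987, 0.001], [0.001, 0.0, -1.0]]
ft_force: [0.1, 0.1, 0.1]
grip_width: 0.0275
grasp_force: 40.0
[ 0.45511095 -0.25465564  0.22443413]
side [[354.76209614 297.1256782 ]
 [353.24078455 328.77045638]]
273 218
top [[478.14512968 258.36291786]
 [466.26148572 266.19519127]]
```

View pics/s2c.png

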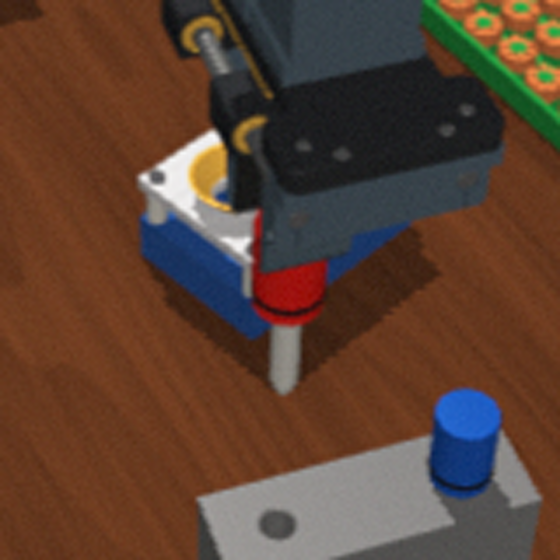

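The pin is upright in the grip. Its tip at about (354,330) is within about 1 px of the predicted position, and blue is still in the rack. Next I'll go over the coil jig's funnel.

```bash
python3 -m inch '[0,0,0.03,0,0,0,0, 0,0,0.08,0,0,0,0, 0,0,0.13,0,0,0,0, 0,0,0.18,0,0,0,0, 0,0,0.23,0,0,0,0, 0,0,0.28,0,0,0,0, 0,0,0.33,0,0,0,0, 0,0,0.38,0,0,0,0, 0,-0.003,0.43,0,0,0,0, 0,-0.006,0.48,0,0,0,0, 0,-0.007,0.53,0,0,0,0, 0,-0.007,0.552,0,0,0,0, 0,-0.007,0.552,0,0,0,0, 0,-0.007,0.552,-0.06,0,0,0, 0,-0.007,0.552,-0.06,0,0,0, 0,-0.007,0.552,-0.06,0,0,0]' 40
python3 - <<'E'
from h import *
s=monitor.get_state();e=s["ee_pos"];print(e)
p=cams.capture("side")
P,_=cv2.projectPoints(np.array([[e[0],e[1],e[2]-.068],[.449,.297,.074]]),cv2.Rodrigues(np.array(p["R"]))[0],np.array(p["t"]),p["camera_matrix"],np.array(p["dist"]));P=P[:,0]
x,y=P[1].astype(int)
a,b=x-60,y-80;k=p["color"][b:b+130,a:a+130]; cv2.imwrite("pics/s3.png",cv2.resize(k[:,:,::-1],None,fx=4.5,fy=4.5,interpolation=cv2.INTER_CUBIC)); print((P-[a,b])*4.5)
w=cams.capture("wrist");h=cv2.cvtColor(w["color"],cv2.COLOR_RGB2HSV).astype(int); cv2.imwrite("pics/w3.png",w["color"][:,:,::-1])
E
```

```text
time: 7.72
ee_pos: [0.4497, 0.2967, 0.1667]
ee_rot: [[-0.987, 0.161, 0.002], [0.161, 0.987, 0.001], [-0.002, 0.001, -1.0]]
ft_force: [-0.5, 0.2, 0.2]
grip_width: 0.0273
grasp_force: 40.0
[0.4497335  0.29665464 0.16665156]
[[270.03625592 321.99107644]
 [274.44465132 362.95410398]]
```

View pics/s3.png

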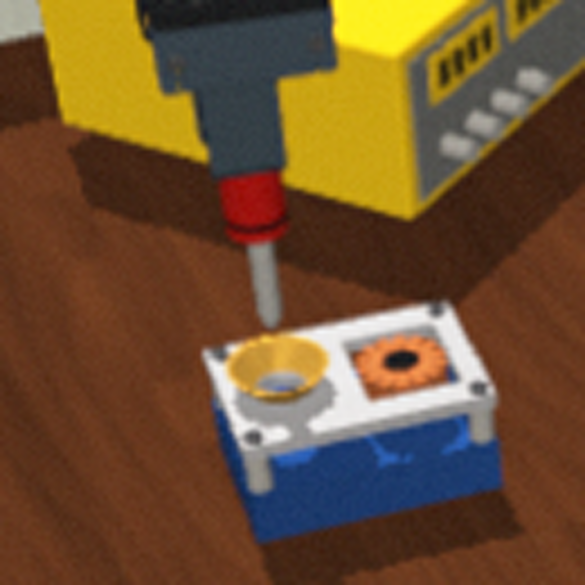

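View pics/w3.png

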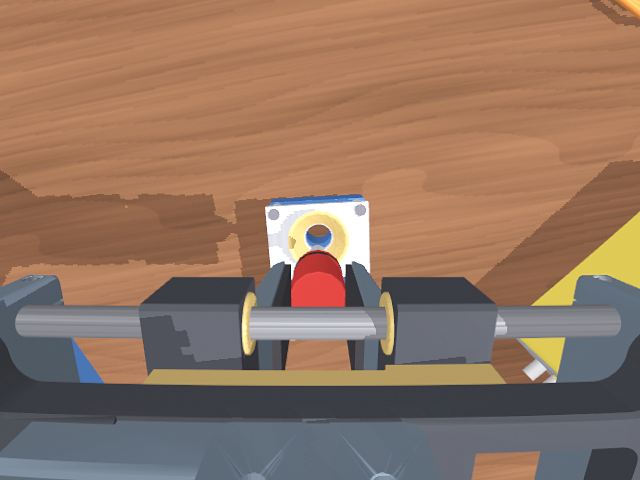

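The pin is over the funnel: rim centre at (278,366) in the side crop against a predicted (274,363), under 1 px. In the wrist view the hole at (318,237) lines up with the head. I'll lower partway and check the force.

```bash
python3 -m inch '[0,0,0,-0.015,0,0,0, 0,0,0,-0.025,0,0,0, 0,0,0,-0.035,0,0,0, 0,0,0,-0.042,0,0,0, 0,0,0,-0.049,0,0,0, 0,0,0,-0.056,0,0,0, 0,0,0,-0.06,0,0,0, 0,0,0,-0.06,0,0,0]' 40
```

```text
time: 8.82
ee_pos: [0.4484, 0.297, 0.1047]
ee_rot: [[-0.987, 0.16, -0.0], [0.16, 0.987, -0.0], [0.0, -0.0, -1.0]]
ft_force: [-0.1, 0.4, -0.4]
grip_width: 0.0273
grasp_force: 40.0
```

```bash
python3 -m inch '[0,0,0,-0.006,0,0,0, 0,0,0,-0.011,0,0,0, 0,0,0,-0.016,0,0,0, 0,0,0,-0.02,0,0,0, 0,0,0,-0.023,0,0,0, 0,0,0,-0.025,0,0,0, 0,0,0,-0.026,0,0,0, 0,0,0,-0.026,0,0,0, 0,0,0,-0.026,0,0,0]' 40
```

```text
time: 9.95
ee_pos: [0.4486, 0.2971, 0.0791]
ee_rot: [[-0.987, 0.16, 0.0], [0.16, 0.987, 0.0], [-0.0, 0.0, -1.0]]
ft_force: [-0.4, 0.2, -0.3]
grip_width: 0.0274
grasp_force: 40.0
```

```bash
python3 -m inch '[0,0,0,-0.001,0,0,0, 0,0,0,-0.002,0,0,0, 0,0,0,-0.002,0,0,0, 0,0,0,-0.002,0,0,0]' 40
```

```text
time: 10.45
ee_pos: [0.4492, 0.2975, 0.0775]
ee_rot: [[-0.987, 0.16, 0.002], [0.16, 0.987, 0.001], [-0.001, 0.001, -1.0]]
ft_force: [1.4, 0.5, 3.8]
grip_width: 0.0274
grasp_force: 40.0
```

Contact shows 3.8 N upward at the expected home height. I'll relax the grip, then open and retreat.

```bash
python3 -m inch '[0.3,0,0,0,0,0,0, 0.35,0,0,0,0,0,0, 0.4,0,0,0,0,0,0, 0.5,0,0,0,0,0,0, 0.7,0,0,0,0,0,0, 0.8,0,0,0,0,0,0, 0.8,0,0,0.01,0,0,0, 0.8,0,0,0.04,0,0,0, 0.8,0,0,0.08,0,0,0, 0.8,0,0,0.13,0,0,0, 0.8,0,-0.05,0.15,0,0,0, 0.8,0,-0.11,0.15,0,0,0, 0.8,0,-0.16,0.15,0,0,0, 0.8,0,-0.16,0.15,0,0,0]' 5
python3 - <<'E'
from h import *
p=cams.capture("side"); t=cams.capture("top")
a=cv2.resize(p["color"][130:240,190:300,::-1],(400,400)); b=cv2.resize(t["color"][230:350,70:190,::-1],(400,400))
cv2.imwrite("pics/f.png",np.hstack([a,b]))
for c,p in (("side",p),("top",t)):
    for n in ("red_pin","blue_pin"):
        r=models.find_in(p,n)
        if r: print(c,n,r[0]["conf"],r[0]["location"],atdepth(p,r[0]["location"]))
E
```

```text
time: 12.2
ee_pos: [0.4484, 0.1345, 0.228]
ee_rot: [[-0.986, 0.165, 0.001], [0.165, 0.986, -0.0], [-0.001, 0.0, -1.0]]
ft_force: [0.1, 1.1, 0.0]
grip_width: 0.0732
grasp_force: 0.0
side red_pin 0.51 [227.0, 179.3] [0.44145136 0.2870488  0.09701011]
side blue_pin 0.84 [410.8, 344.2] [ 0.54431948 -0.28316111  0.10033013]
top red_pin 0.63 [124.8, 308.9] [0.44116546 0.28958841 0.105582  ]
top blue_pin 0.91 [454.4, 221.3] [ 0.53915868 -0.25965732  0.10498621]
```

View pics/f.png

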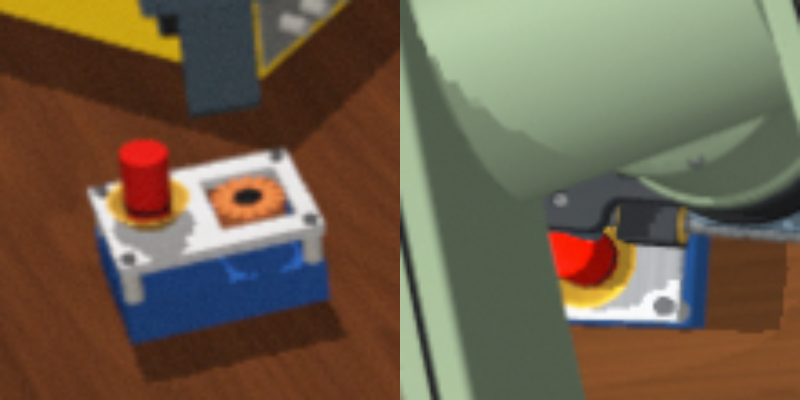

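The head stands upright in the coil jig's funnel at side crop (146,180), and the gripper is clear. I'll make one numeric check of height and tilt before handing in.

```bash
python3 - <<'E'
from h import *
p=cams.capture("side");h=cv2.cvtColor(p["color"],cv2.COLOR_RGB2HSV).astype(int)
m=((h[...,0]<6)|(h[...,0]>172))&(h[...,1]>140); m[:,:210]=0;m[:,245:]=0;m[:150]=0;m[200:]=0
v,u=np.nonzero(m)
for r in range(v.min(),v.max()+1,2): print(r,u[v==r].min(),u[v==r].max(),end="; ")
def pr(X): return cv2.projectPoints(np.array(X,float),cv2.Rodrigues(np.array(p["R"]))[0],np.array(p["t"]),p["camera_matrix"],np.array(p["dist"]))[0][:,0]
a=np.linspace(0,6.28,60)
top=pr([[.4495+.015*np.cos(k),.2975+.015*np.sin(k),.108] for k in a]);bot=pr([[.4495+.015*np.cos(k),.2975+.015*np.sin(k),.064] for k in a])
print("\npred top",top.min(0),top.max(0),"bottom",bot.min(0),bot.max(0))
print(monitor.get_state()["ft_force"])
E
```

```text
168 227 232; 170 223 235; 172 222 236; 174 223 235; 176 223 236; 178 223 235; 180 224 235; 182 224 235; 184 225 236; 186 225 235; 188 225 236; 
pred top [221.4414069  168.15219449] [235.06715499 175.67356806] bottom [224.00312644 184.31963916] [237.29466202 191.96053081]
[ 0.30196178  0.34090742 -0.41077473]
```

The head outline matches the upright, fully home prediction to within about 1 px.

```bash
python3 -c "
from rig import env; print(env.close_job())"
```

```text
the job is handed in; nothing more can be done
None
```

The red pin is locked upright and fully home in the coil jig, the blue pin is still in the rack, and the job was handed in with about 12 s on the robot's clock.

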